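Load an instrument box into a drilling fixture and lock its toggle clamp

TASK

Set up the instrument box with the beige lid for drilling: slide it into the bench fixture between the guide rails, fully home against the stop, and then lock it down with the fixture's red-handled toggle clamp. Nobody noted whether that clamp was left shut or open, so feel or look first, and if it is shut open it before loading. Leave the loose tools and supplies round the work where they lie, and let go of everything at the end.

Things in the scene. Friction and masses are not known exactly. Their poses are not given: they have to be found in the camera images.
- box: Instrument box, 114 mm (its x) by 154 mm (its y), 50 mm high, about 0.6 kg, dark sides, flat beige lid. Too wide to grasp; slides on the bench when pushed with 3 to 8 N. Origin at the centre of its underside, z up. It starts off the fixture's open end, up to 35 mm sideways and 0.3 rad out of line.
- fixture: Drilling fixture screwed to the bench: two rails, a stop, a toggle clamp. Origin at bench height where the centre of the box's underside is when home; z up, x across the rails, +y inwards to the stop. Aluminium rails 20 mm high, inner faces at x = -59 and +59 mm (2 mm play each side). No floor: a thin sheet level with the bench. Home, the box's axes lie along the fixture's.
- stop_face (a point): Middle of the stop's face, an aluminium bar 150 mm wide, 32 mm high, at y = +77 mm of the fixture: the box's leading end stands against it when home.
- mouth (a point): Middle of the fixture's open end, y = -75 mm. The rails flare outwards by 0.45 rad from y = -45 mm to here (mouth about 140 mm wide). When home the box sticks out to y = -77 mm.
- clamp_a: One of two alike toggle clamps (steel over-centre linkage, red handle) on 30 mm risers. One is mounted on the fixture, origin at x = 0, y = +125 mm of the fixture; the other is a spare about 165 mm beside it (+x), not needed; either can be either. Pose of the fixed riser only: it does not tell shut from open. Origin on the bench under the arm's pin, axes as the fixture's.
- clamp_b: The other of the two toggle clamps; as clamp_a. The handle stays where it is left: 2 to 4 N at the grip swing it, about 5 N press it over dead centre on to its stop with the box in place; then it is locked and its foot presses on the lid with 20 to 27 N. Short of dead centre it does not hold.
- shut_grip (a point): Where the grip's axis, 112 mm along the handle from its pin, is when the mounted clamp is SHUT. The handle then leans 0.21 rad from upright to the box (-y); its pin is at y = +107, z = 99 mm of the fixture. The red grip is round, 19 mm thick, from 38 to 131 mm from the pin. It swings in the fixture's plane x = 0.
- open_grip (a point): Where the same point of the grip is when the clamp is OPEN, on its other stop. The handle then leans 0.97 rad from upright away from the box (+y), its pin at y = +134, z = 104 mm; the arm points up over the box at 54 degrees, highest point z = 160 mm, foot 118 mm up. In between the pin moves mostly late (about the 1.5th power of the angle turned).
- foot_spot (a point): Underside of the rubber foot when the clamp is SHUT on nothing, z = 44.5 mm, y = +50 mm of the fixture: it bars the way of the 50 mm box. The level hold-down arm is then at z = 75 mm, from y = +125 to +37 mm.
- driver: Screwdriver with a blue handle, 146 mm long, lying in front of the work; leave it. Origin at its middle, underside.
- tape: Roll of orange tape, 59 mm across, lying flat near the robot; leave it. Origin at the centre of its underside.
- cutters: Red side cutters, 107 mm long, lying at the far edge of the bench; leave them. Origin at the middle, underside.
- spool: Small solder spool, 53 mm across, 34 mm high, standing at the far edge of the bench; leave it. Origin at the centre of its underside.

How it is judged:
On the way:
1. the box stands home in the fixture, against the stop, with the clamp off it (x of box in the frame of fixture between -0.005 and 0.005 m and y of box in the frame of fixture between -0.0035 and 0.0035 m and angle between the x axis of box and the x axis of fixture, either way round below 0.04 rad and angle between box's own z axis and vertical below 0.05 rad and contact force between each of clamp_a, clamp_b and box below 1 N), for 0.2 s.
At the end, for the whole second after the job is handed in: The box lies flat and still in the fixture, its centre within 5 mm of the middle between the rails and within 3.5 mm of home against the stop, square within 0.04 rad, and the fixture's clamp presses on it with over 14 N by itself (x of box in the frame of fixture between -0.005 and 0.005 m and y of box in the frame of fixture between -0.0035 and 0.0035 m and angle between the x axis of box and the x axis of fixture, either way round below 0.04 rad and angle between box's own z axis and vertical below 0.05 rad and linear speed of box below 0.01 m/s and contact force between any of clamp_a, clamp_b and box above 14 N); the robot touches nothing.
It fails at once if a loose tool or supply (driver, tape, cutters, spool) is moved by more than 25 mm (distance of any of driver, tape, cutters, spool from where it was at the start of the episode above 0.025 m).
It also fails if it takes over 72 s, if anything falls off the work surface, if the arm or the gripper's body presses on something with over 40 N, if the wrist force passes 120 N, or if a joint passes its speed limit or range.

ROBOT

A 7-joint arm with a two-finger parallel gripper is mounted at the origin on the work surface; the furniture and walls round the work are solid. World frame = base frame: x ahead of the robot, y to its left, z up, the work surface at z = 0. Lengths are in m, angles in rad, forces in N, time in s.
With the tool pointing down it reaches from about 0.4 to 0.75 m from the base axis. Payload 19.5 kg.
Tool frame: the origin (TCP) lies midway between the tips of the shut fingers; the grasp point (between the pads) lies 19 mm behind it; z points along the fingers, y is the line along which they close (so a half turn about z gives the same grasp; the last joint's range is limited). The gripper opens to 85 mm and grips with 20 to 120 N. Pads are 22 mm wide; open, the fingers measure 114 mm over their backs; the gripper's body (76 mm by 85 mm) begins 54 mm behind the grasp point. The pads swing forward as they close: fully open they stand 13 mm farther back than shut.
Start: joints at [1.204, 0.707, -0.028, 1.485, 0.022, 0.951, -0.075], TCP at [0.183, -0.545, 0.231] pointing down, gripper open.
Joint ranges: [-2.71, 2.71], [-0.32, 2.16], [-1.57, 1.52], [0, 2.45], [-1.46, 4.6], [0, 2.02], [-2.83, 2.83]. Speed limits (rad/s): [1.89, 1.89, 2.57, 2.57, 3.01, 3.01, 3.01].

INTERFACE

Orientations are given as a unit quaternion [x, y, z, w].
In Python, from workcell import env, viewer, models gives the robot as it stands.
- The arm moves only by the tool play_rows, never from a script. Its argument "series" is text: rows parted by semicolons, each of 7 numbers parted by spaces: the shift along the world's x, y, z in units of 50 mm (1.0 is 50 mm), then the turn, a rotation vector about the world's x, y, z in units of 6 degrees (1.0 is 6 degrees), then the closure, from -1 (fully open) to 1 (shut). A call has 1 to 10 rows; each row shifts and turns the commanded pose from where the row before left it; what a row does not reach is not made up. A row lasts 1/10 s, in which the tool goes at most 50 mm and 8.59 degrees, less where a joint would pass 70% of its speed; a pose out of reach is approached as far as the arm can. A call is refused whole if a number of a shift passes 1 or a number of a turn 1, either way. A call with a gripper value outside its range is refused whole. The fingers move at their own pace and stop on an object; "newtons" is the grip in N (left out, the last holds). Time passes only in rows, so rows that do not move let the fingers close. It gives the time, the measured TCP pose, the force, the opening and the grip force at its end, in the units of the state.
- env.get_state(): the state, without advancing time (a new reading comes with each control period).
- viewer.camera(name): name is "scene" or "top" or "wrist"; returns a dict with "img" (384x512x3 uint8, blue, green, red), "intrinsics" (3x3 intrinsics, pixels), "camera_from_world" (4x4, takes a point from world to camera coordinates). Camera axes: x right, y down, z forward; pixel columns grow to the right and rows downward; lengths in m; the calibration is good to about 2 mm. The wrist camera is an equidistant fisheye: a pixel r from the principal point sees the ray r / f radians off the axis. A picture is of the moment at which its call begins. There is no depth.
- env.job_done(): hands the job in; it is judged then, once.
Trained networks look in the newest picture that a camera, given by its name, has taken for a name from the list of things; names that differ only in an ending like _2 or _b are one class to them, and where a whole thing is asked for, a point or a joint stands for the part that bears it (a point fixed in the world has none). Each returns a list of dicts, best first, with "score" (0 to 1); they miss things now and then, are a little off and sometimes report something else, mostly with a low value. They report only what shows in the picture. A call takes as long as a camera call.
- models.look_for(query, camera): "bbox" ([left, top, right, bottom] in pixels, round what is visible of it).
- models.mark_of(query, camera): "pixel" ([column, row] in pixels: a listed point, or the origin of a listed thing).
The state is a dict: "t": time; "q": joint angles; "qd": joint speeds; "joint_torque": joint torques, N m; "eef_pos": TCP position; "tool_rot": TCP orientation; "wrist_force": force on the tool from outside, world axes, zero at the start; "ft_torque": the same for the moment, N m; "finger_gap": finger opening in m; "finger_force": force on a finger pad.
Only numpy, scipy, OpenCV 4.12 (cv2) and the standard library are available. Lean on these libraries where they do the work, as an engineer would, in place of code of your own. Each camera call takes 0.05 s, during which the arm holds its last target. There are 200 camera calls.

## Working session

There is one attempt and no reset: what is moved stays moved. The work goes in short steps, Python scripts to look and compute and a tool call to move; the robot and the scene stay as the last step left them, time stands still between calls to the robot, and variables do not carry over. Pictures are saved under pics/ and viewed, at most 10 in all, crops included, and the job is handed in when it is done.

Besides the shell and the picture viewer there is one more tool, called after "Request:" as name(argument=value, ...), one argument or row to a line, values as JSON. play_rows: Moves the arm, as the interface text tells. Its arguments: {"type":"object","properties":{"series":{"type":"string"},"newtons":{"type":"number"}},"required":["series"]}

```bash
mkdir -p pics; cat > h.py <<'E'
from workcell import env, viewer, models
import numpy as np, cv2
def ray(c,px):
    K=np.array(c["intrinsics"]);T=np.array(c["camera_from_world"])
    d=np.linalg.inv(K)@[px[0],px[1],1]
    return -T[:3,:3].T@T[:3,3], T[:3,:3].T@d
def at(c,px,z):
    o,d=ray(c,px); return (o+d*(z-o[2])/d[2]).round(4)
def proj(c,p):
    K=np.array(c["intrinsics"]);T=np.array(c["camera_from_world"])
    v=K@(T[:3,:3]@p+T[:3,3]); return v[:2]/v[2]
E
python3 - <<'E'
from h import *
C={}
for n in ("scene","top"):
    c=viewer.camera(n);C[n]=c;cv2.imwrite(f"pics/{n}0.png",c["img"])
    print(n,ray(c,(256,192)))
    for q,z in dict(box=0,fixture=0,stop_face=.016,mouth=0,clamp_a=0,shut_grip=.2085,open_grip=.167,foot_spot=.0445,driver=0,tape=0,cutters=0,spool=0).items():
        for r in models.mark_of(q,n)[:3]: print(q,round(r["score"],2),np.round(r["pixel"],1),at(c,r["pixel"],z))
print(env.get_state())
E
```

```text
scene (array([-0.22540529, -0.56326972,  1.17037811]), array([ 0.52921518,  0.37041577, -0.76341212]))
driver 0.7 [267.4 286.3] [ 0.311  -0.2294  0.    ]
tape 0.57 [291.9 327.7] [ 0.2459 -0.3544  0.    ]
cutters 0.47 [356.7 203. ] [ 0.7419 -0.3004  0.    ]
spool 0.5 [322.4 185.5] [ 0.7435 -0.1672  0.    ]
top (array([ 0.22150511, -0.07147599,  1.30686731]), array([ 0.24165134,  0.00196825, -0.97037581]))
box 0.78 [315.9 214.8] [ 0.4781 -0.2451  0.    ]
fixture 0.65 [252.3 199.1] [ 0.5252 -0.0579  0.    ]
stop_face 0.67 [228.1 194.3] [0.5359 0.0131 0.016 ]
stop_face 0.36 [313.3 276.2] [ 0.2992 -0.2305  0.016 ]
mouth 0.57 [282.5 196.9] [ 0.5321 -0.1475  0.    ]
clamp_a 0.68 [245.7 141.5] [ 0.7061 -0.037   0.    ]
clamp_a 0.63 [212.9 194.4] [0.5394 0.0593 0.    ]
shut_grip 0.6 [220.7 174.3] [0.541  0.02   0.2085]
open_grip 0.55 [289.2 130.1] [ 0.6768 -0.158   0.167 ]
foot_spot 0.83 [233.6 193.2] [ 0.5322 -0.0046  0.0445]
driver 0.67 [311.4 277.5] [ 0.2965 -0.227   0.    ]
driver 0.21 [281.7 200.4] [ 0.5214 -0.145   0.    ]
tape 0.64 [357.9 294.1] [ 0.2506 -0.3569  0.    ]
cutters 0.72 [331.6 129.3] [ 0.7464 -0.3013  0.    ]
spool 0.66 [287.6 130.1] [ 0.7435 -0.1657  0.    ]
{'t': 1.3, 'q': array([ 1.20430706,  0.70647814, -0.02760222,  1.484577  ,  0.02202029,
        0.95091307, -0.07548498]), 'qd': array([ 0.00129594,  0.00038514,  0.00075227,  0.00275959,  0.00013553,
       -0.00296489,  0.0007979 ]), 'joint_torque': array([ 6.59902926e-04, -8.82984138e+01,  1.23437639e+00, -2.36384171e+01,
        1.70640933e-02,  1.75256460e-03,  7.01852741e-05]), 'eef_pos': array([ 0.18348147, -0.54492195,  0.23128596]), 'tool_rot': array([ 9.86842288e-01,  1.61685800e-01, -1.10141695e-05, -3.48014147e-05]), 'wrist_force': array([-0.08130724,  0.6199848 , -0.10324473]), 'ft_torque': array([0.01830797, 0.01973782, 0.03230836]), 'finger_force': 0.0, 'finger_gap': 0.08548577194236459}
```

View pics/scene0.png

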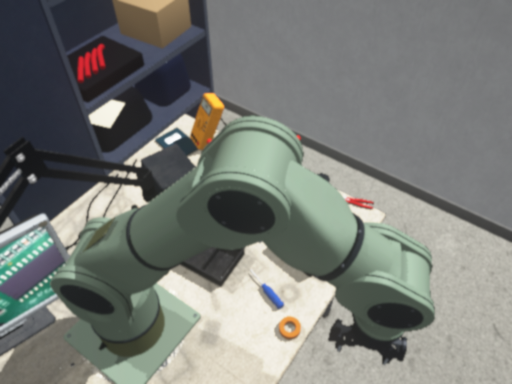

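View pics/top0.png

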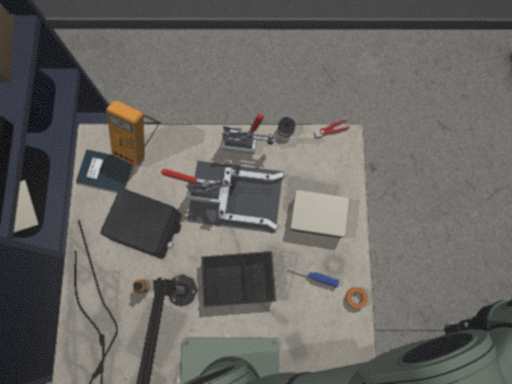

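The top view shows the mounted clamp's red handle at (163,172)–(195,181), leaning away from the box, so probably open. The box lid is at (320,214), to the −y side of the mouth. I'll zoom in and fit the edges.

```bash
python3 - <<'E'
from h import *
acc=np.zeros((384,512,3))
for i in range(3): c=viewer.camera("top"); acc+=c["img"]
im=(acc/3).astype(np.uint8)
crop=im[110:250,150:360]
cv2.imwrite("pics/zoom.png",cv2.resize(crop,None,fx=3.8,fy=3.8,interpolation=cv2.INTER_CUBIC))
# lid
hsv=cv2.cvtColor(im,cv2.COLOR_BGR2HSV)
g=cv2.cvtColor(im,cv2.COLOR_BGR2GRAY)
print(hsv[214,320],im[214,320],im[180,320],im[250,320])
for k in ((292,190,349,238),):
    pass
# candidate models: handle grip tip predictions
F=np.array([.528,-.0655,0]);a=-.035
def f2w(p,F=F,a=a): 
    R=np.array([[np.cos(a),-np.sin(a),0],[np.sin(a),np.cos(a),0],[0,0,1]]);return F+R@np.array(p)
for n,(y,z,l) in dict(shut=(.107,.099,-.21),open=(.134,.104,.97)).items():
    for r in (.038,.112,.131): print(n,r,proj(c,f2w([0,y+r*np.sin(l),z+r*np.cos(l)])))
for n,p in dict(mouthL=(-.07,-.075,.02),mouthR=(.07,-.075,.02),kL=(-.059,-.045,.02),kR=(.059,-.045,.02),sL=(-.075,.077,.032),sR=(.075,.077,.032),eL=(-.059,.077,.02),eR=(.059,.077,.02)).items(): print(n,proj(c,f2w(p)))
E
```

```text
[ 23  23 181] [165 177 181] [145 154 159] [143 151 158]
shut 0.038 [217.67197184 185.26099495]
shut 0.112 [221.37520843 178.12347009]
shut 0.131 [222.40106377 176.14626236]
open 0.038 [193.50359573 185.40654558]
open 0.112 [168.00819807 180.48350393]
open 0.131 [161.18070717 179.16514747]
mouthL [279.89975172 221.14227246]
mouthR [281.05799231 174.53865162]
kL [269.6216564  217.02146744]
kR [270.81407313 177.75916419]
sL [226.93815601 220.19395778]
sR [229.59965987 169.94711508]
eL [227.49149352 215.50319932]
eR [229.56134033 176.30630591]
```

View pics/zoom.png

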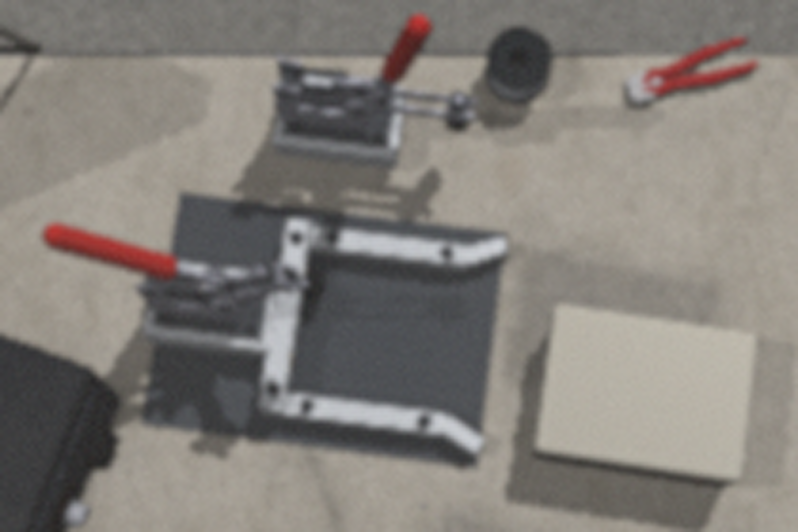

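The zoom confirms it: the mounted clamp is open, with its grip tip at about (162,172) full-frame, arm up. The spare is shut and stands beside it. Now I'll fit the poses from the corner pixels.

```bash
python3 - <<'E'
from h import *
from scipy.optimize import least_squares
c=viewer.camera("top")
full=lambda u:np.array([150+(u[0]+.5)/3.8-.5,110+(u[1]+.5)/3.8-.5])
def f2w(p,s):
    a=s[2];return np.array([s[0]+np.cos(a)*p[0]-np.sin(a)*p[1],s[1]+np.sin(a)*p[0]+np.cos(a)*p[1],p[2]])
def fit(P,s0):
    r=lambda s:np.concatenate([proj(c,f2w(p,s))-full(u) for p,u in P])
    o=least_squares(r,s0,x_scale=[.01,.01,.1],loss="soft_l1");print(o.x.round(4));print(r(o.x).reshape(-1,2).round(1).tolist());return o.x
g=lambda r:(0,.134+r*np.sin(.97),.104+r*np.cos(.97))
F=fit([((.059,-.045,.02),(461,268)),((-.059,-.045,.02),(439,409)),((.0731,-.075,.02),(508,250)),((-.0731,-.075,.02),(484,437)),
 ((.075,.077,.032),(313,222)),((-.075,.077,.032),(289,413)),(g(.131),(45,235)),(g(.038),(176,267))],[.528,-.065,-.1])
B=fit([((.057,.077,.05),(557,305)),((.057,-.077,.05),(756,335)),((-.057,-.077,.05),(741,479)),((-.057,.077,.05),(537,452))],[.478,-.245,-.1])
a=F[2];R=np.array([[np.cos(a),-np.sin(a)],[np.sin(a),np.cos(a)]])
print("box in fixture",R.T@(B[:2]-F[:2]),B[2]-a)
for n,p in dict(driver=(.30,-.228),tape=(.25,-.356),cutters=(.744,-.301),spool=(.7435,-.166)).items(): print(n,R.T@(np.array(p)-F[:2]))
for n,p in dict(home_tail=(0,-.077,.0),start_tail=(0,-.3,0),opengrip=g(.112),shutgrip=(0,.107-.112*np.sin(.21),.099+.112*np.cos(.21))).items(): print(n,f2w(p,F).round(4))
for p in ((0,-.077,.0),(-.057,-.077,0),(.057,-.077,0)): print("box pt",f2w(p,B).round(4))
E
```

```text
[ 0.5277 -0.0647 -0.1237]
[[1.3, -0.9], [2.3, 1.1], [-0.5, 0.5], [0.2, -0.3], [-0.2, -0.1], [-1.1, -0.6], [0.5, -0.1], [-2.1, 0.4]]
[ 0.4741 -0.2504 -0.1445]
[[-0.6, -0.2], [0.6, -0.5], [0.5, 0.8], [-0.5, 0.0]]
box in fixture [-0.03028391 -0.19088315] -0.020839056439872286
driver [-0.20584577 -0.19016772]
tape [-0.23967063 -0.32335885]
cutters [ 0.24376865 -0.20782763]
spool [ 0.22661569 -0.07392085]
home_tail [ 0.5182 -0.1411  0.    ]
start_tail [ 0.4907 -0.3624  0.    ]
opengrip [0.5557 0.16   0.1673]
shutgrip [0.5381 0.0183 0.2085]
box pt [ 0.463  -0.3266  0.    ]
box pt [ 0.4066 -0.3184  0.    ]
box pt [ 0.5194 -0.3348  0.    ]
```

Request:
play_rows(
  series="0.57 0.88 0 0 0 -0.61 -1; 0.57 0.88 0 0 0 -0.61 -1; 0.57 0.88 0 0 0 -0.61 -1; 0.57 0.88 0 0 0 -0.61 -1; 0.57 0.88 0 0 0 -0.61 -1; 0.57 0.88 0 0 0 -0.61 -1; 0.57 0.88 0 0 0 -0.62 -1; 0 0 0 0 0 0 -1",
)

```text
t: 2.3
eef_pos: [0.3776, -0.2452, 0.2312]
tool_rot: [0.998, -0.058, 0.001, -0.001]
wrist_force: [-0.5, -0.8, -0.3]
finger_gap: 0.0853
finger_force: 0.0
```

Request:
play_rows(
  series="0 0.05 -0.9 0 0 0 -1; 0 0.05 -0.9 0 0 0 -1; 0 0 -0.9 0 0 0 -1; 0 0 -0.9 0 0 0 -1; 0 0 -0.7 0 0 0 -1; 0 0 0 0 0 0 -1; 0 0 0 0 0 0 -1",
)

```text
t: 3.0
eef_pos: [0.3736, -0.2464, 0.017]
tool_rot: [0.998, -0.062, -0.0, -0.0]
wrist_force: [-0.2, 0.6, 0.5]
finger_gap: 0.0853
finger_force: 0.0
```

```bash
python3 - <<'E'
from h import *
c=viewer.camera("top");cv2.imwrite("pics/t2.png",c["img"]);s=viewer.camera("scene")
top=cv2.resize(c["img"][100:340,130:390],None,fx=1.6,fy=1.6);sc=cv2.resize(s["img"],(512,384))
cv2.imwrite("pics/m2.png",np.hstack([top,sc[:, :384]]))
e=env.get_state();print(e["eef_pos"],e["tool_rot"],e["q"])
E
```

```text
[ 0.37443751 -0.24666907  0.01809546] [ 9.98097818e-01 -6.16389985e-02  1.04338949e-03  5.38873546e-04] [ 0.50008243  0.95029959  0.01995263  2.11301211 -0.20977982  0.07772433
 -0.97334113]
```

View pics/m2.png

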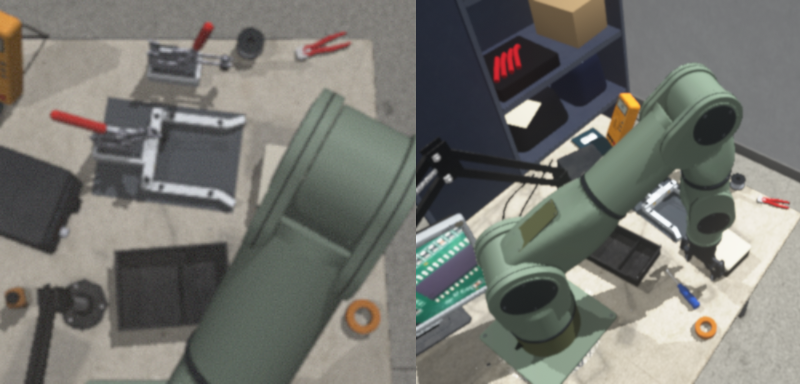

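Request:
play_rows(
  series="0.2 0.04 0 0 0 0 -1; 0.2 0 0 0 0 0 -1; 0.1 -0.01 0 0 0 0 -1; 0.1 -0.01 0 0 0 0 -1; 0.1 -0.01 0 0 0 0 -1; 0.1 -0.01 0 0 0 0 -1",
)

```text
t: 3.7
eef_pos: [0.4135, -0.2461, 0.0163]
tool_rot: [0.998, -0.062, -0.001, -0.0]
wrist_force: [-5.6, 0.0, 4.4]
finger_gap: 0.0854
finger_force: 2.7
```

Request:
play_rows(
  series="0.1 -0.01 0 0 0 0 -1; 0.1 -0.01 0 0 0 0 -1; 0.1 -0.01 0 0 0 0 -1; 0.06 -0.01 0 0 0 0 -1; 0 0 0 0 0 0 -1",
)

```text
t: 4.2
eef_pos: [0.4321, -0.2482, 0.0162]
tool_rot: [0.998, -0.062, 0.0, -0.0]
wrist_force: [-0.1, -0.0, -0.3]
finger_gap: 0.0855
finger_force: 0.0
```

Request:
play_rows(
  series="-0.4 0.05 0.2 0 0 0 -1; 0 0 0.8 0 0 1 -1; 0 0 0.8 0 0 1 -1; 0 -0.2 0.6 0 0 1 -1; 0.2 -0.3 0.4 0 0 1 -1; 0.3 -0.4 0 0 0 1 -1; 0.3 -0.4 0 0 0 1 -1; 0.3 -0.4 0 0 0 1 -0.3; 0.3 -0.4 0 0 0 1 -0.3; 0.3 -0.4 0 0 0 1 -0.3",
)

```text
t: 5.2
eef_pos: [0.4974, -0.3716, 0.1563]
tool_rot: [0.917, 0.4, 0.0, 0.0]
wrist_force: [-0.3, -0.2, -0.0]
finger_gap: 0.0556
finger_force: 0.0
```

Request:
play_rows(
  series="0 0 0 0 0 1 -0.3; 0 0 0 0 0 1 -0.3; 0 0 0 0 0 1 -0.3; 0 0 0 0 0 1 -0.3; 0 0 0 0 0 1 -0.3; 0 0 0 0 0 1 -0.3; 0 0 0 0 0 0 -0.3; 0 0 0 0 0 0 -0.3",
)

```text
t: 6.0
eef_pos: [0.4968, -0.3707, 0.1562]
tool_rot: [0.75, 0.661, 0.0, -0.0]
wrist_force: [0.7, 0.7, 0.0]
finger_gap: 0.0558
finger_force: 0.0
```

```bash
python3 - <<'E'
from h import *
c=viewer.camera("top");cv2.imwrite("pics/m3.png",cv2.resize(c["img"][110:250,150:360],None,fx=3.8,fy=3.8,interpolation=cv2.INTER_CUBIC))
e=env.get_state();print(e["eef_pos"],e["tool_rot"],e["q"],e["finger_gap"])
for q in("box","fixture","mouth","stop_face"):print(q,models.mark_of(q,"top")[:1])
E
```

```text
[ 0.49678855 -0.37067073  0.15622448] [ 7.50393165e-01  6.60991753e-01  1.77505090e-05 -8.11761194e-06] [ 0.73968073  0.87687132 -0.32737203  1.39552525  0.31569878  0.92072687
  0.20412616] 0.05569275574317252
box [{'pixel': [316.0, 203.3], 'score': 0.64}]
fixture [{'pixel': [254.8, 200.7], 'score': 0.73}]
mouth [{'pixel': [283.6, 202.2], 'score': 0.95}]
stop_face [{'pixel': [227.8, 193.7], 'score': 0.59}]
```

View pics/m3.png

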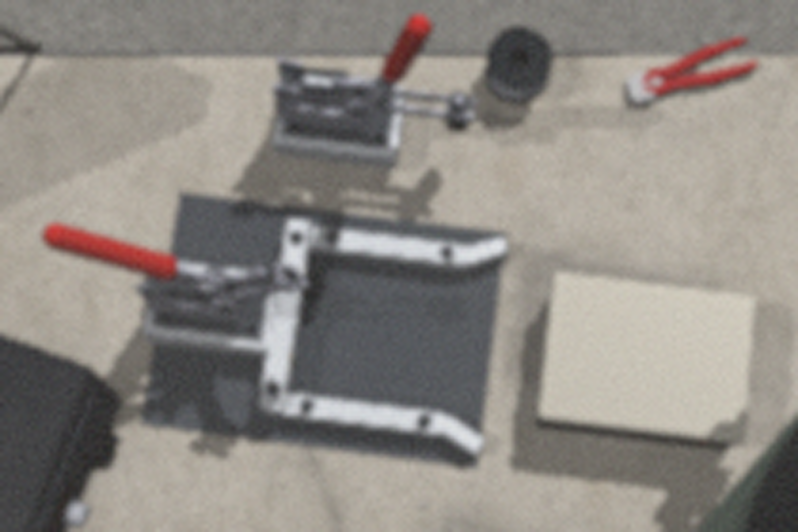

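The box has moved about 30 mm across. Its lid corners in the zoom are (555,270), (755,297), (742,441) and (538,417). I'll refit its pose.

```bash
cat >> h.py <<'E'
from scipy.optimize import least_squares
F=np.array([.5277,-.0647,-.1237])
full=lambda u:np.array([150+(u[0]+.5)/3.8-.5,110+(u[1]+.5)/3.8-.5])
def f2w(p,s=F):
    a=s[2];return np.array([s[0]+np.cos(a)*p[0]-np.sin(a)*p[1],s[1]+np.sin(a)*p[0]+np.cos(a)*p[1],p[2]])
def fitbox(c,us,s0=(.5,-.25,-.12)):
    P=[(.057,.077,.05),(.057,-.077,.05),(-.057,-.077,.05),(-.057,.077,.05)]
    r=lambda s:np.concatenate([proj(c,f2w(p,s))-full(u) for p,u in zip(P,us)])
    B=least_squares(r,s0,x_scale=[.01,.01,.1]).x;a=F[2];d=B[:2]-F[:2]
    print("box",B.round(4),"in fixture",np.cos(a)*d[0]+np.sin(a)*d[1],-np.sin(a)*d[0]+np.cos(a)*d[1],B[2]-a,"res",r(B).round(1));return B
E
python3 - <<'E'
from h import *
c=viewer.camera("top")
B=fitbox(c,[(555,270),(755,297),(742,441),(538,417)])
s=viewer.camera("scene")
for z in(.2,.3,.4,.5,.6):print(z,at(c,(182,288),z),at(c,(150,384),z),at(s,(140,172),z))
E
```

```text
box [ 0.5021 -0.2511 -0.1287] in fixture -0.0024488243475189776 -0.1881202904785069 -0.004981729383905259 res [-0.4 -0.1  0.3 -0.4  0.4  0.6 -0.4 -0.1]
0.2 [0.2597 0.1077 0.2   ] [0.0446 0.1721 0.2   ] [0.3127 0.2326 0.2   ]
0.3 [0.2562 0.0915 0.3   ] [0.0606 0.1501 0.3   ] [0.2572 0.1506 0.3   ]
0.4 [0.2528 0.0753 0.4   ] [0.0766 0.1281 0.4   ] [0.2018 0.0686 0.4   ]
0.5 [0.2493 0.0591 0.5   ] [0.0926 0.1061 0.5   ] [ 0.1463 -0.0134  0.5   ]
0.6 [0.2459 0.043  0.6   ] [0.1085 0.0841 0.6   ] [ 0.0909 -0.0955  0.6   ]
```

Request:
play_rows(
  series="-0.15 -0.05 -0.8 0 0 0 -0.3; 0 0 -0.8 0 0 0 -0.3; 0 0 -0.8 0 0 0 -0.3; 0 0 -0.4 0 0 0 -0.3; 0 0 0 0 0 0 -0.3; 0.04 0.3 0 0 0 0 -0.3; 0.03 0.25 0 0 0 0 -0.3; 0.02 0.15 0 0 0 0 -0.3; 0.02 0.15 0 0 0 0 -0.3; 0.02 0.15 0 0 0 0 -0.3",
)

```text
t: 7.35
eef_pos: [0.496, -0.3239, 0.0172]
tool_rot: [0.75, 0.662, -0.0, 0.001]
wrist_force: [-1.4, -5.5, 3.7]
finger_gap: 0.0553
finger_force: 2.7
```

Request:
play_rows(
  series="0.025 0.2 0 0 0 0 -0.3; 0.025 0.2 0 0 0 0 -0.3; 0.025 0.2 0 0 0 0 -0.3; 0.025 0.2 0 0 0 0 -0.3; 0.025 0.2 0 0 0 0 -0.3; 0.025 0.2 0 0 0 0 -0.3; 0.025 0.2 0 0 0 0 -0.3; 0.025 0.2 0 0 0 0 -0.3",
)

```text
t: 8.15
eef_pos: [0.5064, -0.2438, 0.0172]
tool_rot: [0.75, 0.662, -0.0, 0.001]
wrist_force: [0.4, -5.8, 2.3]
finger_gap: 0.0554
finger_force: 2.8
```

Request:
play_rows(
  series="0.02 0.16 0 0 0 0 -0.3; 0.02 0.16 0 0 0 0 -0.3; 0.02 0.16 0 0 0 0 -0.3; 0.02 0.16 0 0 0 0 -0.3; 0.02 0.16 0 0 0 0 -0.3; 0.02 0.16 0 0 0 0 -0.3; 0 0 0 0 0 0 -0.3",
)

```text
t: 8.85
eef_pos: [0.5124, -0.1945, 0.0169]
tool_rot: [0.749, 0.662, 0.0, 0.0]
wrist_force: [0.7, -0.8, -0.2]
finger_gap: 0.0555
finger_force: 0.0
```

Request:
play_rows(
  series="0.012 0.1 0 0 0 0 -0.3; 0.012 0.1 0 0 0 0 -0.3; 0.012 0.1 0 0 0 0 -0.3; 0.012 0.1 0 0 0 0 -0.3; 0.012 0.1 0 0 0 0 -0.3; 0.012 0.1 0 0 0 0 -0.3; 0.006 0.05 0 0 0 0 -0.3",
)

```text
t: 9.55
eef_pos: [0.5161, -0.1633, 0.0167]
tool_rot: [0.75, 0.662, 0.0, 0.001]
wrist_force: [1.8, -7.1, 4.9]
finger_gap: 0.0555
finger_force: 3.2
```

Request:
play_rows(
  series="0.005 0.05 0 0 0 0 -0.3; 0.005 0.05 0 0 0 0 -0.3; 0.005 0.05 0 0 0 0 -0.3",
)

```text
t: 9.85
eef_pos: [0.5167, -0.1563, 0.0167]
tool_rot: [0.75, 0.662, -0.0, 0.001]
wrist_force: [1.4, -6.6, 4.2]
finger_gap: 0.055
finger_force: 3.2
```

Request:
play_rows(
  series="0.005 0.05 0 0 0 0 -0.3; 0.005 0.05 0 0 0 0 -0.3",
)

```text
t: 10.05
eef_pos: [0.5172, -0.1512, 0.0167]
tool_rot: [0.75, 0.662, -0.0, 0.001]
wrist_force: [0.8, -6.1, 2.8]
finger_gap: 0.0552
finger_force: 3.3
```

Request:
play_rows(
  series="0.005 0.04 0 0 0 0 -0.3; 0.005 0.04 0 0 0 0 -0.3",
)

```text
t: 10.25
eef_pos: [0.5172, -0.1508, 0.0168]
tool_rot: [0.751, 0.661, -0.002, 0.002]
wrist_force: [0.2, -37.0, 2.3]
finger_gap: 0.0557
finger_force: 18.4
```

Request:
play_rows(
  series="0.005 0.04 0 0 0 0 -0.3; 0 0 0 0 0 0 -0.3",
)

```text
t: 10.45
eef_pos: [0.5172, -0.1508, 0.0169]
tool_rot: [0.751, 0.66, -0.003, 0.003]
wrist_force: [-0.0, -40.8, 2.7]
finger_gap: 0.0551
finger_force: 19.9
```

Force rises hard at −0.151, so the box is against the stop. I'll back off, raise and check.

Request:
play_rows(
  series="-0.02 -0.15 0 0 0 0 -0.3; -0.05 -0.5 0 0 0 0 -0.3; 0 -0.4 0.5 0 0 0 0.2; 0 0 1 0 0 0 1; 0 0 1 0 0 0 1; 0 -0.5 1 0 0 0 1; 0 -0.5 1 0 0 0 1; 0 -0.5 1 0 0 0 1; 0 0 0 0 0 0 1",
)

```text
t: 11.35
eef_pos: [0.5147, -0.2671, 0.2806]
tool_rot: [0.751, 0.661, 0.001, 0.004]
wrist_force: [-0.4, -0.2, -1.4]
finger_gap: 0.0003
finger_force: 0.0
```

```bash
python3 - <<'E'
from h import *
c=viewer.camera("top");s=viewer.camera("scene")
a=cv2.resize(c["img"][150:250,150:300],None,fx=4,fy=4,interpolation=cv2.INTER_CUBIC);b=s["img"][0:200,0:400]
b=cv2.resize(s["img"][100:300,0:200],(200,200))
cv2.imwrite("pics/m4.png",np.hstack([a,np.vstack([b,b*0])]))
e=env.get_state();print(e["eef_pos"],e["q"],e["finger_gap"])
for p in((.057,.077,.05),(.057,-.077,.05),(-.057,-.077,.05),(-.057,.077,.05)):print((proj(c,f2w(p))-[149.5,149.5])*4)
E
```

```text
[ 0.5139591  -0.26399235  0.27586064] [ 0.57782828  0.67644763 -0.32199905  1.39493166  0.22352388  1.10532615
  0.09757235] -0.00045170874222010633
[324.4259567   90.35566305]
[535.99524242 115.97480399]
[518.06166369 270.27547573]
[302.14645082 243.56037157]
```

View pics/m4.png

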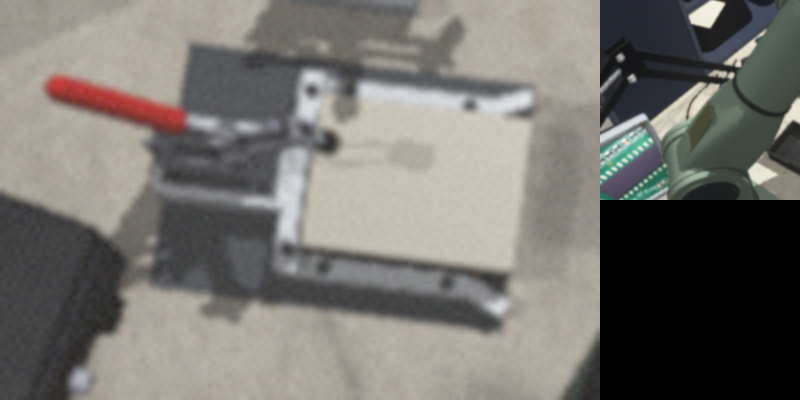

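The box is home: its tail edge runs (532,115)–(513,272), against (536,116)–(518,270) predicted, and the handle is still open. Next I move over the clamp with the tool tilted 30° towards +y, ready to grasp the grip.

Request:
play_rows(
  series="0.1 0.6 0.5 1 -0.12 0 1; 0.1 0.6 0.1 1 -0.12 0 0; 0.1 0.6 0 1 -0.12 0 -1; 0.1 0.6 0 1 -0.12 0 -1; 0.1 0.6 0 1 -0.12 0 -1; 0.05 0.6 0 0 0 0 -1; 0.05 0.6 0 0 0 0 -1; 0 0 0 0 0 0 -1",
)

```text
t: 12.25
eef_pos: [0.5435, -0.0491, 0.3051]
tool_rot: [0.722, 0.641, 0.194, -0.175]
wrist_force: [-0.5, 1.0, 0.5]
finger_gap: 0.0855
finger_force: 0.0
```

```bash
python3 - <<'E'
from h import *
c=viewer.camera("top");s=viewer.camera("scene")
cv2.imwrite("pics/m5.png",np.hstack([cv2.resize(c["img"],(400,300)),cv2.resize(s["img"],(400,300))]))
e=env.get_state();print(e["eef_pos"],e["tool_rot"],e["q"],e["joint_torque"].round(1),e["wrist_force"])
E
```

```text
[ 0.5437524  -0.05300952  0.30469258] [ 0.72313185  0.63963013  0.19397328 -0.17414932] [ 0.60229114  0.70021606 -0.56941948  1.46002419 -0.1948433   1.08863264
  0.11437413] [ -3.1 -85.9 -11.3 -23.1  -2.3   0.1  -0.2] [ 0.12314131 -0.25033339 -0.19976288]
```

View pics/m5.png

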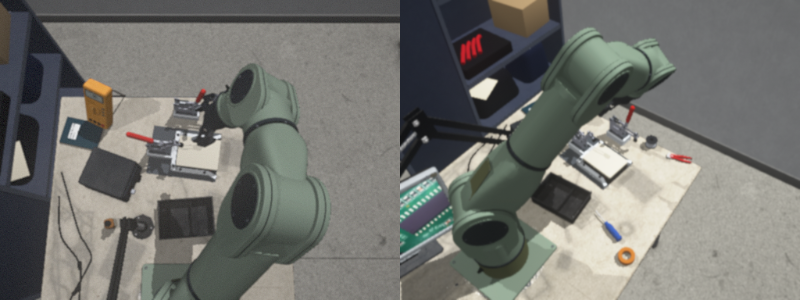

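The elbow has swung to the right, clear of the lamp, and the gripper is above the work.

Request:
play_rows(
  series="0.02 0.7 0 0 0 0 -1; 0.02 0.7 0 0 0 0 -1; 0.02 0.7 0 0 0 0 -1; 0.02 0.7 -0.2 0 0 0 -1; 0.02 0.66 -0.5 0 0 0 -1; 0.02 0 -0.64 0 0 0 -1; 0 0 0 0 0 0 -1; 0 0 0 0 0 0 -1",
)

```text
t: 13.15
eef_pos: [0.5504, 0.1184, 0.2387]
tool_rot: [0.724, 0.639, 0.194, -0.174]
wrist_force: [0.4, -0.6, 1.1]
finger_gap: 0.0851
finger_force: 0.0
```

```bash
python3 - <<'E'
from h import *
from scipy.spatial.transform import Rotation as R
e=env.get_state();M=R.from_quat(e["tool_rot"]).as_matrix();print(e["eef_pos"],M.round(3),e["q"])
tgt=f2w((0,.236,.151));print(tgt,(tgt-e["eef_pos"])/.05)
w=viewer.camera("wrist");cv2.imwrite("pics/w1.png",w["img"])
E
```

```text
[0.55035633 0.11839195 0.23867264] [[ 0.108  0.992  0.06 ]
 [ 0.857 -0.124  0.5  ]
 [ 0.503 -0.003 -0.864]] [ 0.30580059  0.734455   -0.56465056  1.67629242 -0.22713855  0.69909341
 -0.06892496]
[0.55681881 0.1694967  0.151     ] [ 0.12924956  1.02209504 -1.75345288]
```

View pics/w1.png

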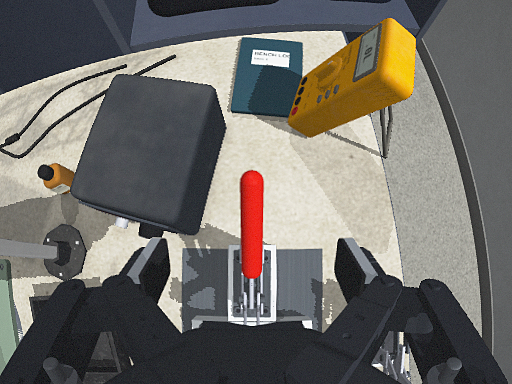

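The wrist view shows the red handle centred between the open fingers, tip at (252,180). Advancing to grasp.

Request:
play_rows(
  series="0.04 0.34 -0.58 0 0 0 -1; 0.04 0.34 -0.58 0 0 0 -1; 0.04 0.34 -0.58 0 0 0 -1; 0 0 0 0 0 0 1; 0 0 0 0 0 0 1; 0 0 0 0 0 0 1; 0 0 0 0 0 0 1; 0 0 0 0 0 0 1",
  newtons=25,
)

```text
t: 14.0
eef_pos: [0.5565, 0.1698, 0.1523]
tool_rot: [0.724, 0.639, 0.195, -0.173]
wrist_force: [-1.2, 0.7, 1.4]
finger_gap: 0.0181
finger_force: 26.0
```

```bash
python3 - <<'E'
from h import *
e=env.get_state();p0=e["eef_pos"];print(p0,e["finger_gap"],e["finger_force"],e["wrist_force"])
prev=f2w((0,.236,.151))
for i in range(1,13):
    u=i/12;th=.97-1.18*u;k=u**1.5
    y=.134-.027*k;z=.104-.005*k
    p=f2w((0,y+.112*np.sin(th)+.0095,z+.112*np.cos(th)-.0165));print(i,((p-prev)/.05).round(2),p.round(4));prev=p
E
```

```text
[0.55650065 0.16979972 0.15227403] 0.01806254778443388 26.023772656917572 [-1.1952872   0.74578195  1.44366873]
1 [-0.02 -0.15  0.17] [0.5559 0.1621 0.1595]
2 [-0.02 -0.17  0.16] [0.5548 0.1535 0.1673]
3 [-0.02 -0.19  0.14] [0.5536 0.1438 0.1743]
4 [-0.03 -0.21  0.12] [0.5523 0.1331 0.1804]
5 [-0.03 -0.23  0.1 ] [0.5509 0.1217 0.1856]
6 [-0.03 -0.24  0.08] [0.5494 0.1095 0.1897]
7 [-0.03 -0.26  0.06] [0.5478 0.0967 0.1929]
8 [-0.03 -0.27  0.04] [0.5461 0.0834 0.1949]
9 [-0.03 -0.27  0.02] [0.5444 0.0697 0.1958]
10 [-0.03 -0.28 -0.  ] [0.5427 0.0558 0.1957]
11 [-0.03 -0.28 -0.03] [0.5409 0.0418 0.1944]
12 [-0.03 -0.28 -0.05] [0.5392 0.0277 0.192 ]
```

Request:
play_rows(
  series="-0.02 -0.15 0.17 0 0 0 1; -0.02 -0.17 0.16 0 0 0 1; -0.02 -0.19 0.14 0 0 0 1; -0.03 -0.21 0.12 0 0 0 1; 0 0 0 0 0 0 1",
)

```text
t: 14.5
eef_pos: [0.552, 0.1329, 0.182]
tool_rot: [0.724, 0.639, 0.195, -0.173]
wrist_force: [-1.1, 0.9, -2.4]
finger_gap: 0.0182
finger_force: 25.0
```

Request:
play_rows(
  series="-0.03 -0.23 0.1 0 0 0 1; -0.03 -0.24 0.08 0 0 0 1; -0.03 -0.26 0.06 0 0 0 1; -0.03 -0.27 0.04 0 0 0 1; 0 0 0 0 0 0 1",
)

```text
t: 15.0
eef_pos: [0.5457, 0.0822, 0.1954]
tool_rot: [0.724, 0.639, 0.195, -0.173]
wrist_force: [-3.7, 1.5, 6.8]
finger_gap: 0.0179
finger_force: 28.0
```

Request:
play_rows(
  series="-0.03 -0.27 0.03 0 0 0 1; -0.03 -0.28 0 0 0 0 1; 0 0 0 0 0 0 1",
)

```text
t: 15.3
eef_pos: [0.5424, 0.0547, 0.1964]
tool_rot: [0.724, 0.638, 0.195, -0.173]
wrist_force: [-3.2, 5.0, 2.8]
finger_gap: 0.0179
finger_force: 27.2
```

Request:
play_rows(
  series="-0.02 -0.14 -0.01 0 0 0 1; -0.02 -0.14 -0.02 0 0 0 1; -0.02 -0.14 -0.02 0 0 0 1",
)

```text
t: 15.6
eef_pos: [0.5395, 0.0354, 0.1941]
tool_rot: [0.723, 0.639, 0.195, -0.174]
wrist_force: [-0.6, 6.1, 0.0]
finger_gap: 0.0181
finger_force: 25.0
```

Request:
play_rows(
  series="-0.01 -0.1 -0.02 0 0 0 1; -0.01 -0.08 -0.02 0 0 0 1; 0 0 0 0 0 0 1",
)

```text
t: 15.9
eef_pos: [0.5385, 0.0257, 0.1918]
tool_rot: [0.724, 0.639, 0.194, -0.173]
wrist_force: [-1.7, 1.3, 4.6]
finger_gap: 0.0179
finger_force: 24.8
```

Request:
play_rows(
  series="-0.005 -0.05 -0.01 0 0 0 1; -0.005 -0.05 -0.01 0 0 0 1; 0 0 0 0 0 0 1",
)

```text
t: 16.2
eef_pos: [0.5379, 0.022, 0.1908]
tool_rot: [0.723, 0.639, 0.195, -0.174]
wrist_force: [-1.0, 8.6, -1.4]
finger_gap: 0.0182
finger_force: 24.8
```

Request:
play_rows(
  series="-0.005 -0.06 -0.01 0 0 0 1; 0 0 0 0 0 0 1",
)

```text
t: 16.4
eef_pos: [0.5375, 0.0198, 0.1902]
tool_rot: [0.723, 0.64, 0.195, -0.175]
wrist_force: [0.3, 16.1, -5.8]
finger_gap: 0.0182
finger_force: 24.9
```

Request:
play_rows(
  series="0 -0.05 0 0 0 0 1; 0 0 0 0 0 0 1",
)

```text
t: 16.6
eef_pos: [0.5372, 0.0181, 0.1901]
tool_rot: [0.723, 0.64, 0.195, -0.175]
wrist_force: [1.6, 22.4, -11.5]
finger_gap: 0.0175
finger_force: 25.3
```

It is on its stop at 22 N. Relax, release and withdraw along the tool axis.

Request:
play_rows(
  series="0 0.08 0 0 0 0 1; 0 0 0 0 0 0 -1; 0 0 0 0 0 0 -1; 0 0 0 0 0 0 -1; 0 0 0 0 0 0 -1; -0.03 -0.25 0.43 0 0 0 -1; -0.06 -0.5 0.86 0 0 0 -1; -0.06 -0.5 0.86 0 0 0 -1; 0 -0.8 0.5 0 0 0 -1; 0 -0.8 0 0 0 0 -1",
)

```text
t: 17.6
eef_pos: [0.5309, -0.1238, 0.3263]
tool_rot: [0.723, 0.64, 0.196, -0.171]
wrist_force: [1.6, -0.5, -1.5]
finger_gap: 0.0856
finger_force: 0.0
```

Request:
play_rows(
  series="0 -0.9 0 0 0 0 -1; 0 -0.9 0 0 0 0 -1; 0 -0.9 0 0 0 0 -1; 0 0 0 0 0 0 -1",
)

```text
t: 18.0
eef_pos: [0.5295, -0.263, 0.3212]
tool_rot: [0.726, 0.637, 0.194, -0.173]
wrist_force: [0.6, 0.6, -0.1]
finger_gap: 0.0856
finger_force: 0.0
```

```bash
python3 - <<'E'
from h import *
c=viewer.camera("top")
cv2.imwrite("pics/m6.png",cv2.resize(c["img"][110:250,150:360],None,fx=3.8,fy=3.8,interpolation=cv2.INTER_CUBIC))
e=env.get_state();print(e["eef_pos"],e["wrist_force"],e["t"])
for n,(y,z,l) in dict(shut=(.107,.099,-.21)).items():
    for r in (.038,.131): print(n,r,(proj(c,f2w([0,y+r*np.sin(l),z+r*np.cos(l)]))-[149.5,109.5])*3.8)
E
```

```text
[ 0.53004444 -0.25965412  0.32180028] [-2.49924043e-04  1.31879531e+00 -2.00923968e-01] 18.05
shut 0.038 [259.17050746 276.30047814]
shut 0.131 [276.85870234 243.33023313]
```

View pics/m6.png

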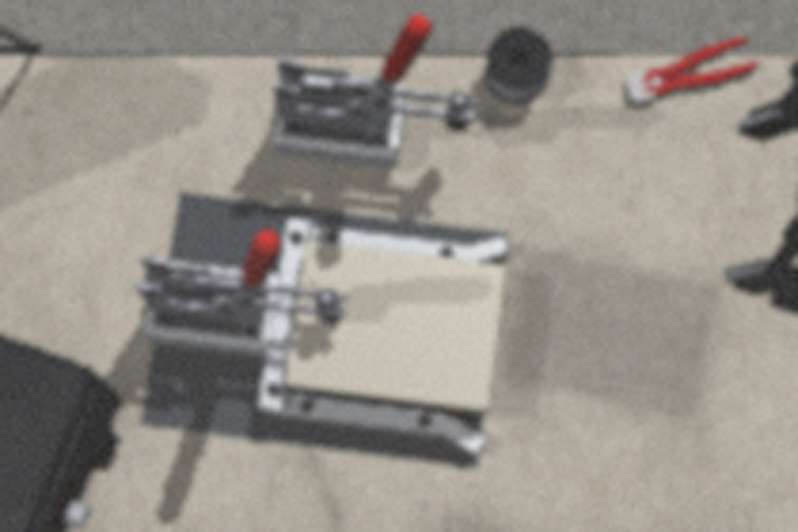

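The box is home with the foot on its lid, and the handle tip is at (266,240) against (277,243) predicted. I'll check whether the lean is really past dead centre.

```bash
python3 - <<'E'
from h import *
ac=0
for i in range(3): c=viewer.camera("top");ac=ac+c["img"].astype(float)/3
hsv=cv2.cvtColor(ac.astype(np.uint8),cv2.COLOR_BGR2HSV)
m=(((hsv[...,0]<8)|(hsv[...,0]>172))&(hsv[...,1]>130)).astype(np.uint8)
n,l,st,ce=cv2.connectedComponentsWithStats(m)
for i in range(1,n):
    if st[i,4]>15: print("red",st[i],ce[i].round(1))
for nm,x,dy in(("mounted",0,0),("spare",.165,0)):
  o=f2w((x,.125,0));print(nm,o,proj(c,o))
  for l in(-.3,-.21,-.1,0,.1):
    q=[proj(c,f2w([x,.107+r*np.sin(l),.099+r*np.cos(l)])) for r in(.038,.0845,.131)];print(l,np.round(q,1).tolist())
E
```

```text
red [252 114  11  16  71] [257.  121.1]
red [323 121  24  13  96] [333.  128.1]
red [217 171   6   7  33] [219.5 173.7]
mounted [0.5431231  0.05934486 0.        ] [212.9154639  193.18240601]
-0.3 [[219.0, 182.4], [222.8, 178.6], [227.0, 174.4]]
-0.21 [[217.7, 182.2], [219.9, 178.0], [222.4, 173.5]]
-0.1 [[216.2, 182.0], [216.4, 177.5], [216.6, 172.6]]
0 [[214.8, 181.8], [213.1, 177.0], [211.4, 171.9]]
0.1 [[213.4, 181.6], [209.9, 176.7], [206.2, 171.3]]
spare [0.70686232 0.03898638 0.        ] [220.87713492 141.24492575]
-0.3 [[227.6, 125.3], [231.6, 119.6], [236.0, 113.3]]
-0.21 [[226.4, 125.1], [228.8, 118.9], [231.5, 112.3]]
-0.1 [[224.9, 124.8], [225.4, 118.3], [226.0, 111.3]]
0 [[223.5, 124.6], [222.3, 117.9], [220.9, 110.6]]
0.1 [[222.2, 124.5], [219.1, 117.6], [215.9, 110.2]]
```

```bash
python3 - <<'E'
from h import *
for cam in("top","scene"):
  ac=0
  for i in range(3): c=viewer.camera(cam);ac=ac+c["img"].astype(float)/3
  m=((ac[...,2]-np.maximum(ac[...,0],ac[...,1]))>40).astype(np.uint8)
  n,l,st,ce=cv2.connectedComponentsWithStats(m)
  for i in range(1,n):
    if st[i,4]>12:
      ys,xs=np.where(l==i);v=cv2.fitLine(np.c_[xs,ys].astype(np.float32),cv2.DIST_L2,0,.01,.01).ravel()
      print(cam,st[i],ce[i].round(1),"dx/dy",(v[0]/v[1]).round(2))
  for a in(-.25,-.21,-.17,-.13,-.09,-.05,.0):
    q=[proj(c,f2w([0,.107+r*np.sin(a),.099+r*np.cos(a)])) for r in(.038,.131)];d=q[1]-q[0];print(a,np.round(q,1).tolist(),(d[0]/d[1]).round(2))
E
```

```text
top [107 101  36  22 433] [124.4 111.3] dx/dy 2.59
top [251 113  13  18  88] [256.9 120.9] dx/dy -0.62
top [320 120  29  15 179] [333.  127.8] dx/dy -3.52
top [215 170   9  14  70] [218.5 175.4] dx/dy -0.53
-0.25 [[218.3, 182.3], [224.4, 173.9]] -0.73
-0.21 [[217.7, 182.2], [222.4, 173.5]] -0.54
-0.17 [[217.1, 182.1], [220.3, 173.2]] -0.35
-0.13 [[216.6, 182.0], [218.2, 172.8]] -0.17
-0.09 [[216.0, 181.9], [216.1, 172.5]] -0.01
-0.05 [[215.5, 181.9], [214.0, 172.2]] 0.15
0.0 [[214.8, 181.8], [211.4, 171.9]] 0.34
scene [ 77  43  29  40 690] [90.4 62.6] dx/dy -0.82
scene [192  93  32  56 940] [207.  120.6] dx/dy -0.32
scene [346 197  27  12 198] [359.5 201.9] dx/dy 4.32
scene [279 316  22  22 299] [289.5 326.8] dx/dy 1.59
-0.25 [[240.6, 169.6], [245.5, 152.8]] -0.29
-0.21 [[240.3, 169.3], [244.2, 151.7]] -0.22
-0.17 [[239.9, 169.0], [243.0, 150.7]] -0.17
-0.13 [[239.6, 168.7], [241.7, 149.7]] -0.11
-0.09 [[239.2, 168.5], [240.4, 148.7]] -0.06
-0.05 [[238.9, 168.2], [239.2, 147.8]] -0.01
0.0 [[238.5, 167.9], [237.6, 146.8]] 0.04
```

The handle's slope in the top view is −0.53, against −0.54 for a 0.21 rad lean, so the clamp is fully shut.

```bash
python3 -c "
from workcell import env
print(env.job_done())"
```

```text
the job is handed in; nothing more can be done
None
```

The job is handed in at about 18 s of the 72 s: the clamp was already open, the box is home against the stop, the clamp is shut on its lid (from handle lean and grip force; foot force not measured), and the gripper is clear of everything.

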